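# Tip the leaning plaques back in the display rack

### The arm

A 6-joint arm with a two-finger parallel gripper is mounted at the origin on the work surface. World frame = base frame: x ahead of the robot, y to its left, z up, the work surface at z = 0. Lengths are in m, angles in rad, forces in N, time in s.
With the tool pointing down it reaches from about 0.375 to 0.9 m from the base axis. Payload 3.1 kg.
Tool frame: the origin (TCP) lies midway between the tips of the shut fingers; the grasp point (between the pads) lies manip.hold_point_z behind it (manip.hold_point_z is the distance from the TCP to the grasp point, in m); z points along the fingers, y is the direction in which the jaws open and shut (so a half turn about z gives the same grasp; the last joint's range is limited). The gripper opens to 85 mm and grips with 20 to 120 N. Pads are 22 mm wide; open, the fingers measure 114 mm over their backs; the gripper's body (76 mm by 85 mm) begins 54 mm behind the grasp point. The pads swing forward as they close: fully open they stand 13 mm farther back than shut.
Start: joints at [-1.49, 0.527, 1.433, -0, 1.181, -0.178], TCP at [0.16, -0.604, 0.208] pointing down, gripper open.
Joint ranges: [-3.08, 3.08], [-0.75, 2.2], [0.22, 2.44], [-1.43, 4.57], [0, 2.65], [-2.85, 2.85]. Speed limits (rad/s): [2.79, 2.79, 3.14, 3.14, 3.14, 3.14].

### API

Orientations are given as a unit quaternion [x, y, z, w].
In Python, from station import manip, snapshot, workorder, models gives the robot as it stands.
- The arm moves only by the tool jog_arm, never from a script. Its argument "commands" is a list of rows, each a list of 5 numbers: the opening in per cent of the stroke, from 0 (shut) to 100 (fully open), then the shift along the world's x, y, z in cm, then the turn about the world's z in rad. A call has 1 to 8 rows; each row shifts and turns the pose as measured when the row begins; what a row does not reach is not made up. A row lasts 1/12 s, in which the tool goes at most 41.7 mm and 7.16 degrees, less where a joint would pass 70% of its speed; a pose out of reach is approached as far as the arm can. A call with a gripper value outside its range is refused whole. The fingers move at their own pace and stop on an object; "squeeze" is the grip in N (left out, the last holds). Time passes only in rows, so rows that do not move let the fingers close. It gives the time, the measured TCP pose, the force and the opening at its end, in the units of the state.
- manip.sense(): the state, without advancing time (a new reading comes with each control period).
- snapshot(name): name is "side" or "top" or "wrist"; returns a dict with "image" (420x560x3 uint8, red, green, blue), "intrinsics" (3x3 intrinsics, pixels), "extrinsics" (4x4, takes a point from camera to world coordinates); the wrist camera has in their place "hand_eye" (4x4, takes a point from camera to tool coordinates, whose origin is the TCP and whose axes are the flange's). Camera axes: x right, y down, z forward; pixel columns grow to the right and rows downward; lengths in m; the calibration is good to about 2 mm. A picture is of the moment at which its call begins: read the wrist's pose just before it. There is no depth.
- workorder.sign_off(): hands the job in, once; it reports no verdict.
Trained networks look in a picture, given as the dict that the camera call returned (one of the last four; its "shot" number tells which), for a name from the list of things; names that differ only in an ending like _2 or _b are one class to them, and where a whole thing is asked for, a point or a joint stands for the part that bears it (a point fixed in the world has none). Each returns a list of dicts, best first, with "score" (0 to 1); they miss things now and then, are a little off and sometimes report something else, mostly with a low value. They report only what shows in the picture. A call takes as long as a camera call. They do not tell look-alikes from the thing itself.
- models.find_in(picture, name): "centre" ([x, y, z] in m, in world coordinates, good to about 4 mm: the middle of the surface that is visible of it).
- models.pinpoint(picture, name): "centre" ([x, y, z] in m, in world coordinates, good to about 4 mm: a listed point, or the origin of a listed thing).
The state is a dict: "t": time; "q": joint angles; "qd": joint speeds; "tau": joint torques, N m; "tcp_pos": TCP position; "tool_rot": TCP orientation; "force": force on the tool from outside, world axes, zero at the start; "ft_torque": the same for the moment, N m; "finger_gap": opening from 0.0 (shut) to 1.0 (fully open).
Only numpy, scipy, OpenCV 4.12 (cv2) and the standard library are available. Lean on these libraries where they do the work, as an engineer would, in place of code of your own. Each camera call takes 0.05 s, during which the arm holds its last target. There are 200 camera calls.

### The job

Two of the three porcelain plaques in the wooden rack lean the wrong way, away from the rack's tall end board. Gently push each of these two at the top with the fingertips so that it tips over in its groove, and all three end leaning towards the end board. Only push: do not lift a plaque out of its groove, and leave the third plaque and the other wares where they are.

Things in the scene. Friction and masses are not known exactly. Their poses are not given: they have to be found in the camera images.
- rack: Fixed wooden display rack: a board 450 x 180 mm, 12 mm thick, lying on the table, with three alike bays in a row. Origin on the table surface under the middle bay's centre; x runs level along the row to the tall end board, y along the bays' grooves, z up. Bay centres at x = -150, 0, +150 mm.
- rack_end (a point): Middle of the top edge of the rack's tall end board (12 mm thick, 180 mm wide, top 137 mm above the table), 239 mm from the rack's origin along its x.
- rack_bay (a point): Centre of the middle bay's groove floor, 12 mm above the table. Grooves: 20 mm wide, 12 mm deep. 29 mm to either side is a rest, a level 10 mm dowel 140 mm long on two posts, axis 85 mm above the table. A plaque leans on either rest, 14 degrees (0.24 rad) off upright; pushed at its top past upright it falls by itself onto the other rest.
- plaque_square: Loose square porcelain plaque, white with thin blue pattern, 150 mm wide, 150 mm high, 10 mm thick, 0.3 to 0.6 kg, standing in any one of the bays. Origin: centre of its underside; z runs up the plaque to its top edge, y along its width, x through its thickness towards the end board. z leans to the rack's +x when it leans rightly, to -x when wrongly.
- plaque_tall: Loose tall narrow porcelain plaque, white with thin blue pattern, 120 mm wide, 170 mm high, 10 mm thick, 0.3 to 0.6 kg, standing in any one of the bays. Origin: centre of its underside; z runs up the plaque to its top edge, y along its width, x through its thickness towards the end board. z leans to the rack's +x when it leans rightly, to -x when wrongly.
- plaque_wide: Loose wide low porcelain plaque, white with thin blue pattern, 170 mm wide, 135 mm high, 10 mm thick, 0.3 to 0.6 kg, standing in any one of the bays. Origin: centre of its underside; z runs up the plaque to its top edge, y along its width, x through its thickness towards the end board. z leans to the rack's +x when it leans rightly, to -x when wrongly.
- teacup0: Loose small white porcelain cup, 48 mm wide, 42 mm high, standing on the rack's board between two bays. Origin: centre of its underside. To be left alone.
- teacup1: Loose small white porcelain cup, 48 mm wide, 42 mm high, standing on the rack's board between the other two bays. Origin: centre of its underside. To be left alone.
- tape: Loose roll of brown parcel tape lying flat, 100 mm across, 48 mm high. Origin: centre of its underside. To be left alone.
- bowl: Loose blue bowl, 120 mm across, 55 mm high. Origin: centre of its underside. To be left alone.
- brush: Loose brush lying on the table. Origin: the middle of its length, on its underside. To be left alone.
- vase: Loose white porcelain vase, 90 mm wide, 125 mm high. Origin: centre of its underside. To be left alone.
- giftbox: Loose closed cardboard box 90 x 120 x 60 mm high. Origin: centre of its underside. To be left alone.
Mind the look-alikes: they are no part of the job. What is shaped like the plaque_wide but turquoise is not meant. What is shaped like the plaque_square but red is not meant.

How it is judged:
By the outcome, as a careful person would: the job done as asked, in the order asked, and still so for the second after the job is handed in, with the robot touching nothing.
It also fails if it takes over 42 s, if anything falls off the work surface, if the arm or the gripper's body presses on something with over 40 N, if the wrist force passes 120 N, or if a joint passes its speed limit or range.

## Working session

There is one attempt and no reset: what is moved stays moved. The work goes in short steps, Python scripts to look and compute and a tool call to move; the robot and the scene stay as the last step left them, time stands still between calls to the robot, and variables do not carry over. Pictures are saved under pics/ and viewed, about 8 in all and at most 12, crops included, and the job is handed in when it is done.

Besides the shell and the picture viewer there is one more tool, called after ">>>" as name(argument=value, ...) on one line, values as JSON. jog_arm: Moves the arm, as the interface text tells. Its arguments: {"type":"object","properties":{"commands":{"type":"array","items":{"type":"array","items":{"type":"number"}}},"squeeze":{"type":"number"}},"required":["commands"]}

```bash
mkdir -p pics; python3 - <<'E'
from station import manip, snapshot, workorder, models
import cv2
for n in ("side","top"):
    s=snapshot(n); cv2.imwrite(f"pics/{n}0.png",s["image"][:,:,::-1])
    print(n,s["intrinsics"],s["extrinsics"])
    for k in ("rack_end","rack_bay","rack","plaque_square","plaque_tall","plaque_wide","teacup0","vase"):
        print(k,[(d["centre"],round(d["score"],2)) for d in models.pinpoint(s,k)][:4])
print(manip.sense(),manip.hold_point_z)
E
```

```text
side [[445.82932484   0.         279.49312512]
 [  0.         445.82932484 213.90612826]
 [  0.           0.           1.        ]] [[-0.94919503  0.21348062 -0.23120299  0.82673852]
 [ 0.31453721  0.66638533 -0.67601548  0.92000912]
 [ 0.00975408 -0.71439248 -0.69967724  1.03862451]
 [ 0.          0.          0.          1.        ]]
rack_end [([0.5063, 0.2561, 0.1427], 0.94)]
rack_bay [([0.5367, 0.0158, 0.013], 0.94)]
rack [([0.5408, 0.0156, -0.0018], 0.58)]
plaque_square [([0.1776, 0.2247, 0.0079], 0.79), ([0.5315, 0.1718, 0.0151], 0.56)]
plaque_tall [([0.5546, -0.1336, 0.0174], 0.58)]
plaque_wide [([0.8652, -0.1252, 0.007], 0.75), ([0.5379, 0.0179, 0.0121], 0.67)]
teacup0 [([0.5874, -0.0577, 0.0085], 0.48), ([0.5304, 0.1699, 0.0144], 0.42)]
vase [([0.6212, 0.4241, -0.001], 0.68)]
top [[479.93273625   0.         279.61908198]
 [  0.         479.93273625 212.69999905]
 [  0.           0.           1.        ]] [[-0.00844383 -0.99601148  0.08882475  0.40354545]
 [-0.99988366  0.00953822  0.01190362  0.00310022]
 [-0.01270337 -0.08871391 -0.99597614  1.40136551]
 [ 0.          0.    
[... 547 characters left out ...]
6], 0.75)]
{'t': 0.9, 'q': array([-1.49052443e+00,  5.27488366e-01,  1.43269292e+00, -3.16362992e-05,
        1.18137286e+00, -1.78501599e-01]), 'qd': array([ 5.01856882e-04,  9.23657034e-04,  2.97988779e-04,  2.13948927e-05,
       -2.72771104e-04, -7.81736365e-05]), 'tau': array([ 3.48430012e-04, -4.42304814e+01, -1.78422582e+01, -8.67973495e-05,
        7.73338506e-04, -6.40055742e-07]), 'tcp_pos': array([ 0.15995182, -0.60417422,  0.20761981]), 'tool_rot': array([ 9.91640430e-01,  1.29031998e-01, -1.55616866e-05,  1.85148925e-05]), 'force': array([-0.09605561,  1.25788501, -0.1498092 ]), 'ft_torque': array([-0.00945373,  0.02533897, -0.02027203]), 'finger_gap': 1.0007918019517026} 0.0187
```

View pics/side0.png

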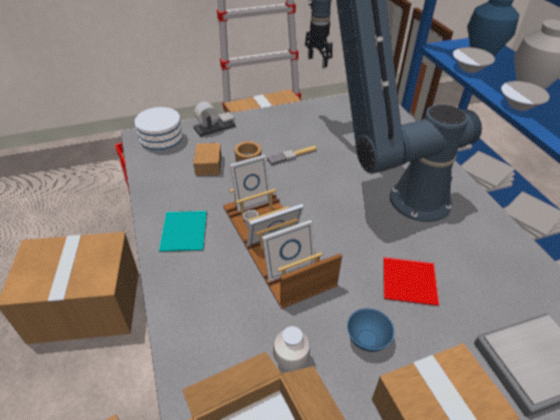

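View pics/top0.png

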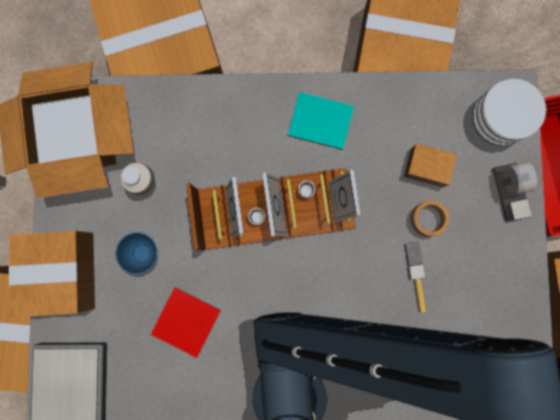

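The side view shows the rack's end board near (305,280), with the plaques at (250,185), (275,225) and (290,250). The top view shows the rack from x=190 (end board) to 357, and the plaques' top edges near x=237, 270 and 353. I'll overlay the predicted outlines for both lean directions.

```bash
cat > h.py <<'E'
from station import manip, snapshot, workorder, models
import cv2, numpy as np
O=np.array([.540,.0155,0]); E=np.array([.5076,.2544,0])
X=(E-O)/np.linalg.norm(E-O); Y=np.array([-X[1],X[0],0]); Z=np.array([0,0,1.])
def W(x,y,z): return O+x*X+y*Y+z*Z
P={-.15:(.12,.17),0:(.17,.135),.15:(.15,.15)}
def proj(s,p):
    T=np.linalg.inv(s["extrinsics"]); c=T[:3,:3]@p+T[:3,3]; u=s["intrinsics"]@c; return u[:2]/u[2]
def over(n,out,box,f,draw=True):
    s=snapshot(n); a,b,c,d=box
    im=cv2.resize(s["image"][b:d,a:c,::-1],None,fx=f,fy=f,interpolation=cv2.INTER_CUBIC)
    for bx,(w,h) in P.items():
        for sg,col in ((1,(0,255,0)),(-1,(0,0,255))):
            for yy in (-w/2,w/2):
                p=W(bx+sg*np.sin(.24)*h,yy,.012+h*np.cos(.24))
                u=(proj(s,p)-[a,b])*f
                cv2.circle(im,tuple(int(v) for v in u),4,col,-1)
    cv2.imwrite(out,im)
E
python3 - <<'E'
from h import *
print(X,Y,np.arctan2(X[1],X[0]))
over("top","pics/t1.png",(180,155,370,260),4)
over("side","pics/s1.png",(215,145,355,310),3.6)
for bx,(w,h) in P.items():
    for sg in(1,-1):
        print(bx,sg,[W(bx+sg*np.sin(.24)*h,0,.012+h*np.cos(.24)).round(3)])
E
```

```text
[-0.13439129  0.99092834  0.        ] [-0.99092834 -0.13439129  0.        ] 1.7055954774869255
-0.15 1 [array([ 0.555, -0.093,  0.177])]
-0.15 -1 [array([ 0.566, -0.173,  0.177])]
0 1 [array([0.536, 0.047, 0.143])]
0 -1 [array([ 0.544, -0.016,  0.143])]
0.15 1 [array([0.515, 0.199, 0.158])]
0.15 -1 [array([0.525, 0.129, 0.158])]
```

View pics/t1.png

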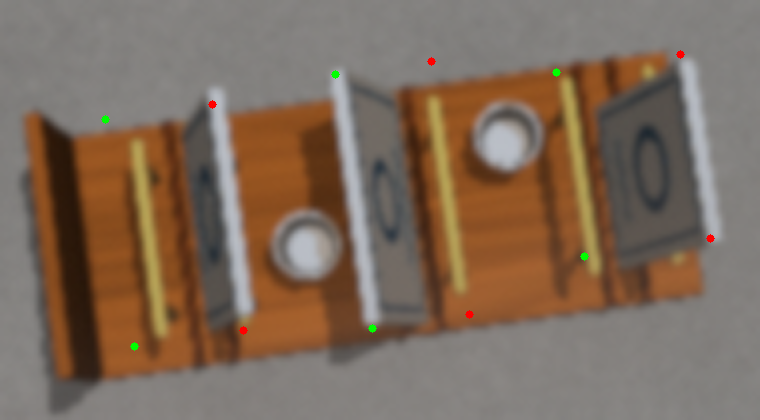

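View pics/s1.png

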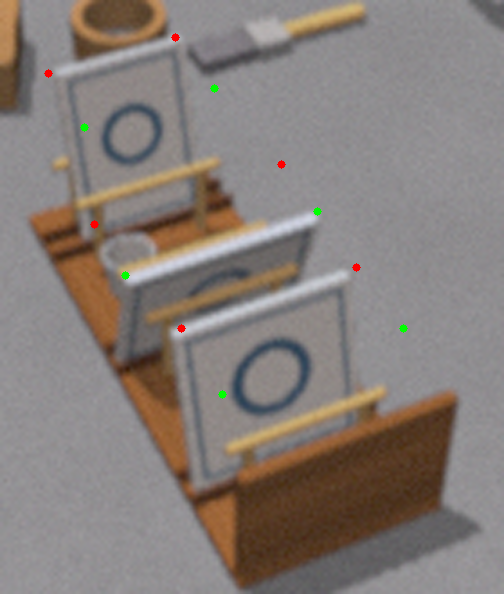

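The tall plaque (bay -150) and the square one (bay +150) match the red, wrong-lean marks. The wide one in the middle already leans correctly. I'll shut the fingers and move towards the tall plaque.

>>> jog_arm(commands=[[0,2.9,2.7,0,-0.06],[0,2.9,2.7,0,-0.06],[0,2.9,2.7,0,0],[0,2.9,2.7,0,0],[0,2.9,2.7,0,0],[0,2.9,2.7,0,0],[0,2.9,2.7,0,0],[0,2.9,2.7,0,0]])

```text
t: 1.67
tcp_pos: [0.3925, -0.3884, 0.2082]
tool_rot: [0.998, 0.058, -0.001, 0.005]
force: [0.3, -0.1, 0.5]
finger_gap: 0.002
```

>>> jog_arm(commands=[[0,2.9,2.5,0,0.02],[0,2.9,2.5,0,0],[0,2.9,2.4,0,0],[0,2.9,2.4,0,0],[0,2.5,2.4,0,0],[0,1.9,2.4,0,0],[0,1.2,1.6,0,0],[0,0,0,0,0]])

```text
t: 2.33
tcp_pos: [0.5782, -0.2106, 0.2098]
tool_rot: [0.997, 0.072, 0.003, 0.006]
force: [-0.7, 0.6, 0.3]
finger_gap: -0.0
```

>>> jog_arm(commands=[[0,-0.3,-1.0,0,0],[0,0,0,-2.5,0],[0,0,0,-2.0,0],[0,0,0,-0.3,0],[0,0,0,0,0]])

```text
t: 2.75
tcp_pos: [0.5742, -0.2261, 0.1623]
tool_rot: [0.997, 0.073, 0.003, 0.008]
force: [-0.3, -0.7, 0.5]
finger_gap: 0.001
```

```bash
python3 - <<'E'
from h import *
t=manip.sense(); p=t["tcp_pos"]-O; print(t["tcp_pos"],p@X,p@Y,p@Z,t["force"])
over("side","pics/s2.png",(205,100,355,310),2.8)
E
```

```text
[ 0.57416864 -0.22609062  0.16230214] -0.24399095889450884 -0.0013909973284559872 0.1623021382732471 [-0.29333252 -0.65311991  0.50300627]
```

View pics/s2.png

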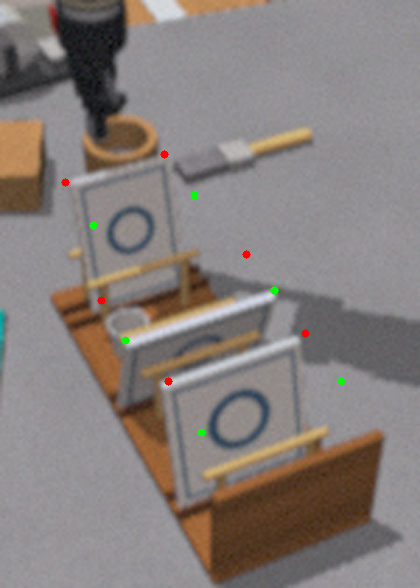

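The fingertips at about (97,130) sit behind the tall plaque. Now I'll push slowly along the rack's x.

>>> jog_arm(commands=[[0,-0.1,1.2,0,0],[0,-0.1,1.2,0,0],[0,-0.1,0.7,0,0],[0,-0.1,0.7,0,0],[0,-0.1,0.7,0,0],[0,-0.1,0.7,0,0]])

```text
t: 3.3
tcp_pos: [0.5685, -0.1736, 0.1673]
tool_rot: [0.997, 0.071, 0.007, 0.011]
force: [-0.0, -0.0, 1.1]
finger_gap: -0.0
```

>>> jog_arm(commands=[[0,-0.1,0.6,-0.2,0],[0,-0.1,0.6,-0.2,0],[0,-0.1,0.6,-0.1,0]])

```text
t: 3.55
tcp_pos: [0.5657, -0.1525, 0.1631]
tool_rot: [0.997, 0.072, 0.007, 0.011]
force: [-0.2, -0.0, -0.1]
finger_gap: 0.003
```

```bash
python3 - <<'E'
from h import *
t=manip.sense(); p=t["tcp_pos"]-O; print(t["tcp_pos"],p@X,p@Y,p@Z,t["force"])
over("side","pics/s3.png",(205,100,355,310),2.8)
E
```

```text
[ 0.56565255 -0.15248346  0.16307034] -0.1699070505944482 -0.0028443266659716605 0.1630703357575766 [-0.15361174 -0.01831185 -0.09640018]
```

View pics/s3.png

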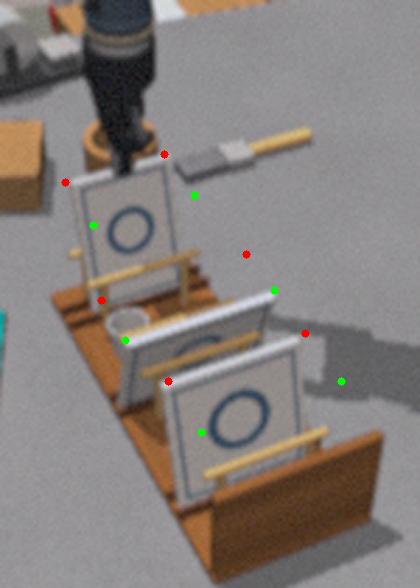

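The plaque hasn't moved and no force shows, yet the tip appears at about (122,172), right by its top edge. I'll check where the TCP projects before pushing further.

```bash
python3 - <<'E'
from h import *
t=manip.sense()
ims=[]
for n,(a,b,c,d) in (("side",(215,110,295,200)),("top",(310,155,390,245))):
    s=snapshot(n); f=5
    im=cv2.resize(s["image"][b:d,a:c,::-1],None,fx=f,fy=f,interpolation=cv2.INTER_CUBIC)
    u=(proj(s,t["tcp_pos"])-[a,b])*f; print(n,u)
    cv2.circle(im,tuple(int(v) for v in u),3,(255,0,255),-1); ims.append(im)
    print([(np.round(e["centre"],3),e["score"]) for e in models.find_in(s,"plaque_tall")],[(np.round(e["centre"],3),e["score"]) for e in models.pinpoint(s,"plaque_tall")])
cv2.imwrite("pics/c4.png",np.hstack(ims))
E
```

```text
side [167.9457532  290.02599673]
[(array([ 0.559, -0.152,  0.113]), 0.77)] [(array([ 0.554, -0.134,  0.018]), 0.89)]
top [172.48181632 187.82416449]
[(array([ 0.543, -0.164,  0.126]), 0.56)] [(array([ 0.557, -0.135,  0.012]), 0.48)]
```

View pics/c4.png

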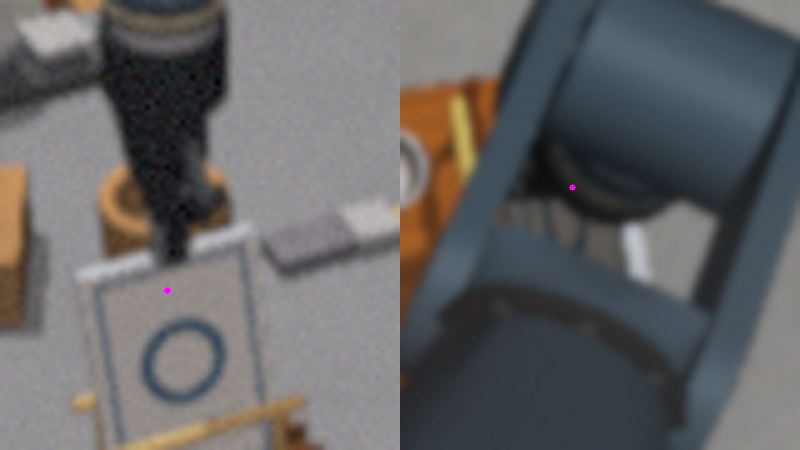

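```bash
python3 - <<'E'
from h import *
s=snapshot("side")
def off(p,a,b,f): return (proj(s,np.array(p))-[a,b])*f
print("s2 crop TCP",off([.5742,-.2261,.1623],205,100,2.8))
print("start full",off([.16,-.604,.208],0,0,1), off([.16,-.604,.221],0,0,1))
p=manip.sense()["tcp_pos"]
for dz in (0,.005,.01,.015,.02): print(dz,off(p+[0,0,dz],215,110,5))
im=cv2.imread("pics/side0.png")[20:80,290:350]
im2=cv2.imread("pics/s2.png")[60:200,40:180]
im=cv2.resize(im,(420,420),interpolation=cv2.INTER_CUBIC);im2=cv2.resize(im2,(380,420))
cv2.circle(im,tuple(int(v) for v in off([.16,-.604,.208],290,20,7)),4,(255,0,255),-1)
u=(off([.5742,-.2261,.1623],205,100,2.8)-[40,60])*[380/140,3]
cv2.circle(im2,tuple(int(v) for v in u),4,(255,0,255),-1)
cv2.imwrite("pics/c5.png",np.hstack([im,im2]))
E
```

```text
s2 crop TCP [ 96.95276039 153.54707102]
start full [316.20975929  71.35759622] [316.43207895  68.26216715]
0 [165.00474387 286.92455447]
0.005 [164.68786478 280.63476027]
0.01 [164.36939269 274.31334651]
0.015 [164.04931557 267.96007418]
0.02 [163.72762125 261.57470181]
```

View pics/c5.png

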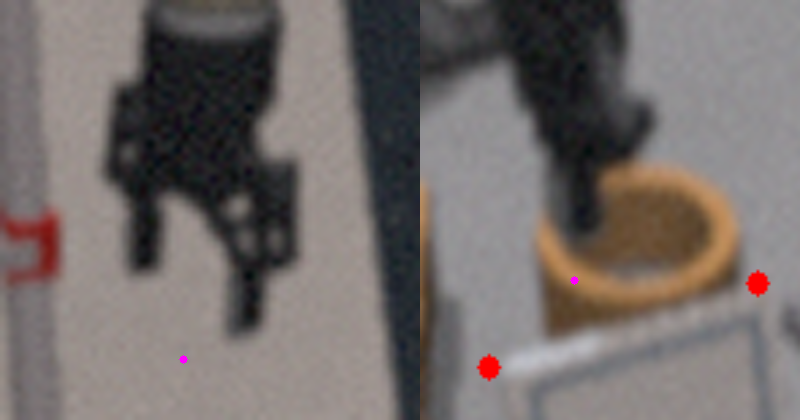

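In both pictures the visible tip is about 15 mm higher than the reported TCP. The fingers have therefore skimmed over the plaque's top without touching it. I'll retreat up and back, then go lower.

>>> jog_arm(commands=[[0,0,0,1.5,0],[0,0.2,-2.0,0.5,0],[0,0.3,-2.5,0,0],[0,0.3,-2.5,0,0],[0,0,-0.8,-1.5,0],[0,0,0,-2.2,0],[0,0,0,-1.5,0],[0,0,0,0,0]])

```text
t: 4.62
tcp_pos: [0.5757, -0.2403, 0.1326]
tool_rot: [0.997, 0.07, 0.01, 0.014]
force: [-1.2, 0.6, 0.4]
finger_gap: 0.001
```

>>> jog_arm(commands=[[0,-0.1,1.5,0,0],[0,-0.1,1.2,0,0],[0,-0.1,0.8,0,0],[0,-0.1,0.7,0,0],[0,-0.1,0.6,0,0],[0,-0.1,0.6,0,0]])

```text
t: 5.12
tcp_pos: [0.5704, -0.1819, 0.1356]
tool_rot: [0.997, 0.07, 0.012, 0.015]
force: [0.7, 0.1, -0.2]
finger_gap: 0.001
```

>>> jog_arm(commands=[[0,-0.1,0.6,0,0],[0,-0.1,0.6,-0.1,0],[0,-0.1,0.6,0,0]])

```text
t: 5.37
tcp_pos: [0.5679, -0.1612, 0.1362]
tool_rot: [0.997, 0.07, 0.013, 0.016]
force: [-0.2, -0.1, -0.1]
finger_gap: -0.001
```

```bash
python3 - <<'E'
from h import *
t=manip.sense(); p=t["tcp_pos"]-O; print(p@X,p@Y,p@Z,t["force"])
over("side","pics/s6.png",(205,100,355,310),2.8)
E
```

```text
-0.1788565485465396 -0.003870456570689816 0.13621053076376752 [-0.21945394 -0.07151144 -0.08776517]
```

View pics/s6.png

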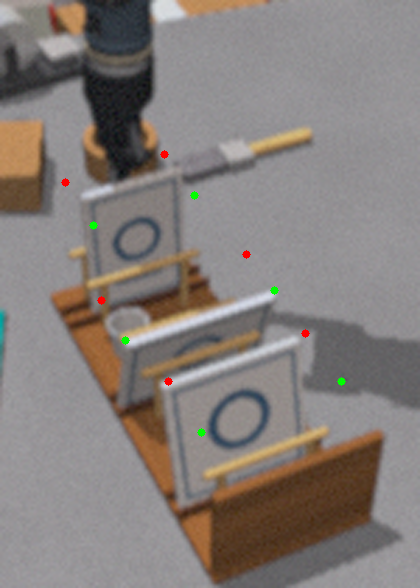

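The tall plaque is now tipping: its top edge runs from (82,197) to (178,170). I'll keep pushing past upright.

>>> jog_arm(commands=[[0,-0.1,0.6,0,0],[0,-0.1,0.6,-0.1,0],[0,-0.1,0.6,0,0],[0,-0.1,0.6,-0.1,0],[0,-0.1,0.4,0,0],[0,0,0,0,0],[0,0,0,0,0],[0,0,0,0,0]])

```text
t: 6.08
tcp_pos: [0.5614, -0.1283, 0.1335]
tool_rot: [0.997, 0.071, 0.012, 0.015]
force: [0.8, 0.9, -0.0]
finger_gap: -0.0
```

```bash
cat >> h.py <<'E'
def edge(s,bx):
    "mean brightness along the predicted top edge for top offsets (mm) from -45 to 45"
    w,h=P[bx]; g=cv2.GaussianBlur(cv2.cvtColor(s["image"],cv2.COLOR_RGB2GRAY),(0,0),.7).astype(np.float32); r=[]
    for th in np.arange(-.28,.281,.02):
        q=np.array([proj(s,W(bx+np.sin(th)*h,y,.012+h*np.cos(th))) for y in np.linspace(-.45*w,.45*w,25)],np.float32)
        r.append((round(float(th),2),int(cv2.remap(g,q[:,:1],q[:,1:],1).mean())))
    return sorted(r,key=lambda v:-v[1])[:4]
E
python3 - <<'E'
from h import *
t=manip.sense(); p=t["tcp_pos"]-O; print(p@X,p@Y,p@Z,t["force"])
s=snapshot("side")
for b in P: print(b,edge(s,b))
E
```

```text
-0.14539100715102715 -0.0019058910728174654 0.13347545938203298 [ 0.75008298  0.90710929 -0.03962431]
-0.15 [(0.28, 175), (0.26, 170), (0.24, 157), (0.22, 144)]
0 [(0.24, 200), (0.26, 199), (0.22, 187), (0.28, 180)]
0.15 [(-0.24, 187), (-0.22, 184), (-0.26, 177), (-0.2, 171)]
```

The tall plaque now reads about +0.26 rad, so it leans correctly. I'll retreat, rise and go over to the square one.

>>> jog_arm(commands=[[0,0.1,-1.5,0,0],[0,0.1,-1.5,0.5,0],[0,0,0,3.0,0],[0,0,0,3.5,0],[0,0,0,2.5,0],[0,-0.3,3.0,0,0],[0,-0.5,3.5,0,0],[0,-0.5,3.5,0,0]])

```text
t: 6.8
tcp_pos: [0.5543, -0.0751, 0.2332]
tool_rot: [0.998, 0.063, 0.016, 0.019]
force: [1.5, 0.4, 0.1]
finger_gap: -0.004
```

>>> jog_arm(commands=[[0,-0.5,3.5,0,0],[0,-0.5,3.5,0,0],[0,-0.5,3.5,0,0],[0,-0.5,3.0,0,0],[0,0,0,0,0],[0,0,0,0,0]])

```text
t: 7.3
tcp_pos: [0.5355, 0.0634, 0.2358]
tool_rot: [0.998, 0.063, 0.019, 0.02]
force: [0.4, 0.6, 0.0]
finger_gap: 0.003
```

>>> jog_arm(commands=[[0,-0.3,1.8,0,0.01],[0,-0.3,1.2,0,0],[0,0,0,0,0],[0,0,0,-2.5,0],[0,0,0,-2.0,0],[0,0,0,0,0]])

```text
t: 7.8
tcp_pos: [0.535, 0.0869, 0.192]
tool_rot: [0.997, 0.065, 0.024, 0.022]
force: [0.1, -0.1, 0.5]
finger_gap: 0.004
```

```bash
python3 - <<'E'
from h import *
t=manip.sense(); p=t["tcp_pos"]-O; print(p@X,p@Y,p@Z,t["force"])
s=snapshot("side")
for b in P: print(b,edge(s,b))
over("side","pics/s7.png",(205,100,355,310),2.8)
E
```

```text
0.07139783913640858 -0.004595348050523123 0.1920087043374868 [ 0.06949912 -0.11393092  0.46931113]
-0.15 [(0.28, 191), (0.26, 184), (0.24, 165), (0.22, 150)]
0 [(0.24, 206), (0.26, 203), (0.22, 196), (0.28, 182)]
0.15 [(-0.24, 168), (-0.22, 168), (-0.26, 161), (-0.2, 160)]
```

View pics/s7.png

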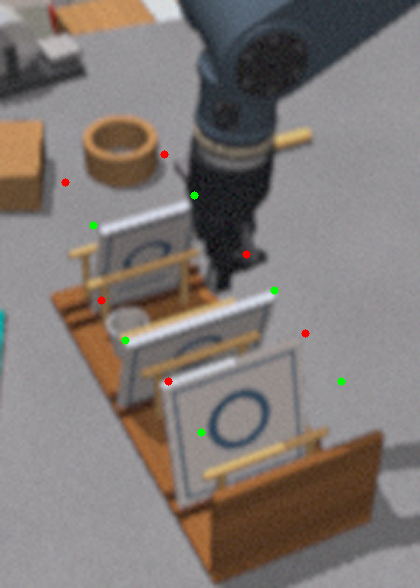

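```bash
python3 - <<'E'
from h import *
p=manip.sense()["tcp_pos"]; s=snapshot("side")
for dz in (0,.01,.015,.02): print(dz,(proj(s,p+[0,0,dz])-[205,100])*2.8)
E
```

```text
0 [213.67745493 304.57955322]
0.01 [213.80715833 297.14915602]
0.015 [213.87257243 293.40173869]
0.02 [213.93836581 289.63259314]
```

>>> jog_arm(commands=[[0,-0.3,0.6,0,0],[0,0,0,-2.0,0],[0,0,0,-2.0,0],[0,0,0,-1.8,0],[0,0,0,0,0]])

```text
t: 8.37
tcp_pos: [0.5402, 0.093, 0.1436]
tool_rot: [0.997, 0.064, 0.035, 0.023]
force: [-0.1, 0.1, -1.0]
finger_gap: -0.003
```

>>> jog_arm(commands=[[0,-0.2,0,-1.5,0],[0,-0.2,0,-1.2,0],[0,-0.2,0,0,0],[0,0,0,0,0]])

```text
t: 8.7
tcp_pos: [0.5379, 0.0936, 0.1213]
tool_rot: [0.997, 0.064, 0.04, 0.023]
force: [0.4, -0.3, 0.4]
finger_gap: 0.001
```

>>> jog_arm(commands=[[0,-0.1,0.8,0,0],[0,-0.1,0.7,0,0],[0,-0.1,0.6,0,0],[0,-0.1,0.6,0,0],[0,-0.1,0.6,0,0],[0,-0.1,0.6,0,0]])

```text
t: 9.2
tcp_pos: [0.5354, 0.1362, 0.1275]
tool_rot: [0.997, 0.063, 0.045, 0.024]
force: [-0.6, 0.0, 0.8]
finger_gap: -0.001
```

```bash
python3 - <<'E'
from h import *
t=manip.sense(); p=t["tcp_pos"]-O; print(p@X,p@Y,p@Z,t["force"])
s=snapshot("side")
for b in P: print(b,edge(s,b))
E
```

```text
0.12024147071262256 -0.011677043277136335 0.1274740000833837 [-0.55344517  0.03789891  0.80488633]
-0.15 [(0.28, 203), (0.26, 195), (0.24, 174), (0.22, 157)]
0 [(0.24, 135), (0.26, 132), (0.22, 131), (0.2, 123)]
0.15 [(-0.06, 174), (-0.04, 171), (-0.08, 162), (-0.02, 155)]
```

Square is at about -0.06 rad. I'll continue, holding height.

>>> jog_arm(commands=[[0,-0.1,0.6,-0.2,0],[0,-0.1,0.6,-0.1,0],[0,-0.1,0.6,-0.1,0],[0,-0.1,0.6,0,0],[0,0,0.4,0,0],[0,0,0,0,0],[0,0,0,0,0],[0,0,0,0,0]])

```text
t: 9.92
tcp_pos: [0.5298, 0.1697, 0.1222]
tool_rot: [0.997, 0.065, 0.044, 0.023]
force: [0.0, -0.7, -0.3]
finger_gap: -0.002
```

```bash
python3 - <<'E'
from h import *
t=manip.sense(); p=t["tcp_pos"]-O; print(p@X,p@Y,p@Z,t["force"])
s=snapshot("side")
for b in P: print(b,edge(s,b))
E
```

```text
0.15417654068188727 -0.010636975038320095 0.12216744869287532 [ 0.04137331 -0.71925944 -0.30576874]
-0.15 [(0.28, 203), (0.26, 195), (0.24, 173), (0.22, 157)]
0 [(0.24, 150), (0.26, 146), (0.22, 145), (0.2, 137)]
0.15 [(0.26, 182), (0.24, 174), (0.28, 172), (0.2, 163)]
```

Flipped. I'll back off, rise well clear, and do a final check.

>>> jog_arm(commands=[[0,0.1,-1.5,0,0],[0,0.1,-1.5,0,0],[0,0,-0.5,1.0,0],[0,0,0,3.0,0],[0,0,0,3.5,0],[0,0,0,3.5,0],[0,0,0,2.0,0],[0,0,0,0,0]])

```text
t: 10.63
tcp_pos: [0.5296, 0.1313, 0.2591]
tool_rot: [0.997, 0.062, 0.042, 0.023]
force: [-0.1, 0.2, -0.3]
finger_gap: -0.001
```

>>> jog_arm(commands=[[0,-1.5,0,1.0,0],[0,-2.5,0,1,0],[0,-2.5,0,0,0],[0,-2.5,0,0,0],[0,-2,0,0,0],[0,0,0,0,0],[0,0,0,0,0]])

```text
t: 11.22
tcp_pos: [0.4151, 0.1305, 0.2822]
tool_rot: [0.997, 0.06, 0.045, 0.023]
force: [0.2, 0.6, -0.2]
finger_gap: 0.001
```

```bash
python3 - <<'E'
from h import *
t=manip.sense(); print(t["tcp_pos"],t["force"],t["t"])
s=snapshot("side")
for b in P: print(b,edge(s,b))
for k in ("teacup0","tape","vase","rack_bay","plaque_square","plaque_tall","plaque_wide"): print(k,[(d["centre"],round(d["score"],2)) for d in models.pinpoint(s,k)][:3])
over("side","pics/s8.png",(205,100,355,310),2.8)
E
```

```text
[0.41514019 0.13045991 0.2822394 ] [ 0.24445515  0.61987023 -0.23197179] 11.2167
-0.15 [(0.28, 194), (0.26, 187), (0.24, 166), (0.22, 150)]
0 [(0.24, 199), (0.26, 197), (0.22, 189), (0.28, 177)]
0.15 [(0.26, 199), (0.24, 186), (0.28, 186), (0.22, 167)]
teacup0 [([0.5095, 0.0868, 0.0085], 0.69), ([0.5902, -0.0591, 0.008], 0.5)]
tape [([0.5024, -0.408, 0.0003], 0.6), ([0.5325, 0.1659, 0.0118], 0.5)]
vase [([0.6209, 0.4224, -0.0043], 0.72)]
rack_bay [([0.5401, 0.0153, 0.0129], 0.73)]
plaque_square [([0.1763, 0.2251, 0.0056], 0.61), ([0.531, 0.1692, 0.0128], 0.59)]
plaque_tall [([0.5557, -0.1362, 0.0164], 0.85)]
plaque_wide [([0.5394, 0.017, 0.0148], 0.97), ([0.8636, -0.1221, 0.0047], 0.61)]
```

View pics/s8.png

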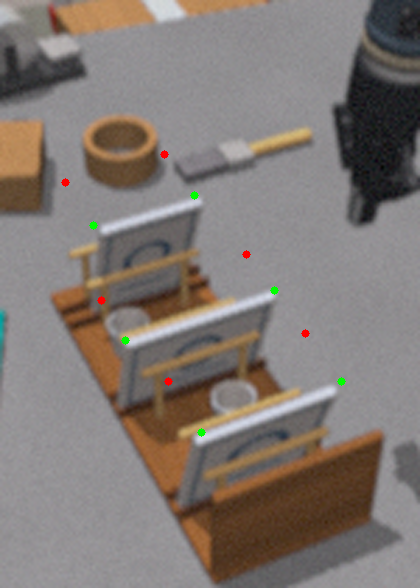

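All three plaques now lean towards the end board, with their top edges at the green marks. The cups are in place and the gripper is clear.

```bash
python3 -c "
from station import workorder; print(workorder.sign_off())"
```

```text
the job is handed in; nothing more can be done
None
```

I tipped the two plaques that leaned the wrong way, and all three now lean towards the end board. These were the tall one in the bay farthest from the board and the square one in the nearest bay. I signed off at about 11.3 s of the 42 s allowed.

- **Final check:** in the last side image all three top edges sat at about +0.24 to +0.28 rad. The wide plaque in the middle was where it started. The gripper was shut, well clear and touching nothing.
- **First pass missed:** the visible fingertips were about 15 mm higher than the reported TCP (the tool point), so the first pass went over the tall plaque without moving it. I retreated and repeated the push lower. Wrist force read under 2 N at the end of every move.
- **Checks that disagreed:** the network put the cup between the middle and square plaques about 9 mm from its first reading. Those came from two different cameras, and the fingers stayed well above the cup, so I take it as measurement error. The tall plaque's lean read slightly high (0.28 against 0.24 rad), which fits a few millimetres of error in the rack position I used.
- **Not checked:** I did not re-measure the bowl, brush or gift box at the end, but the arm stayed well above them throughout.

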